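Find the rocking corner of the vice plate and fold its shim flat

ROBOT

A 6-joint arm with a two-finger parallel gripper is mounted at the origin on the work surface. World frame = base frame: x ahead of the robot, y to its left, z up, the work surface at z = 0. Lengths are in m, angles in rad, forces in N, time in s.
With the tool pointing down it reaches from about 0.225 to 0.875 m from the base axis. Payload 3.4 kg.
Tool frame: the origin (TCP) lies midway between the tips of the shut fingers; the grasp point (between the pads) lies 19 mm behind it (manip.grasp_offset is the distance from the TCP to the grasp point, in m); x points along the fingers, y is the direction in which the jaws open and shut, and the axes are right-handed (so a half turn about x gives the same grasp; the last joint's range is limited). The gripper opens to 85 mm and grips with 20 to 120 N. Pads are 22 mm wide; open, the fingers measure 114 mm over their backs; the gripper's body (76 mm by 85 mm) begins 54 mm behind the grasp point. The pads swing forward as they close: fully open they stand 13 mm farther back than shut.
Start: joints at [1.046, 0.276, 1.505, -0, 1.361, -0.121], TCP at [0.226, 0.529, 0.231] pointing down, gripper open.
Joint ranges: [-2.89, 2.89], [-0.75, 2.08], [0.22, 2.7], [-1.18, 4.32], [0.11, 2.71], [-2.7, 2.7]. Speed limits (rad/s): [2.57, 2.57, 3.14, 3.14, 3.14, 3.14].

INTERFACE

Orientations are given as a unit quaternion [w, x, y, z].
In Python, from rig import manip gives the robot as it stands.
- The arm moves only by the shell command python3 -m creep 'ROWS' [OPENING] [FORCE]. ROWS is a JSON object of lists of equal length, an entry for each row: "delta_pos": the shift along the tool's x, y, z in cm, a list of three; "dr": the turn, a rotation vector about the tool's x, y, z in rad, a list of three. In form: {"delta_pos": [[dx, dy, dz], ...], "dr": [[rx, ry, rz], ...]}. A call has 1 to 10 rows; each row is the pose to reach, as a shift and turn from the pose commanded when the call began, along the tool's axes at that moment; what a row does not reach only later rows make up. A row lasts 1/10 s, in which the tool goes at most 50 mm and 8.59 degrees, less where a joint would pass 70% of its speed; a pose out of reach is approached as far as the arm can. A call with a gripper value outside its range is refused whole. OPENING is the opening, from -1 (shut) to 1 (fully open), set as the call begins (- or left out, the last holds). The fingers move at their own pace and stop on an object; FORCE is the grip in N (left out, the last holds). Time passes only in rows, so rows that repeat a pose let the fingers close. It gives the time, the measured TCP pose, the force and the opening at its end, in the units of the state.
- manip.get_state(): the state, without advancing time (a new reading comes with each control period).
- manip.get_image(name): name is "side" or "top" or "wrist"; returns a dict with "pixels" (384x512x3 uint8, blue, green, red), "depth" (384x512 float32, m along the optical axis (not along the pixel's ray), 0 where there is no reading), "intrinsics" (3x3 intrinsics, pixels), "rvec" (rotation vector, rad) and "tvec" (3), from world to camera coordinates, as OpenCV has them. Camera axes: x right, y down, z forward; pixel columns grow to the right and rows downward; lengths in m; the calibration is good to about 2 mm. The wrist camera is an equidistant fisheye: a pixel r from the principal point sees the ray r / f radians off the axis. A picture is of the moment at which its call begins.
- manip.sign_off(): hands the job in, once; it reports no verdict.
The state is a dict: "clock": time; "qpos": joint angles; "qd": joint speeds; "effort": joint torques, N m; "position": TCP position; "ee_rot": TCP orientation; "contact_force": force on the tool from outside, world axes, zero at the start; "moment": the same for the moment, N m; "width": finger opening in m.
Only numpy, scipy, OpenCV 4.12 (cv2) and the standard library are available. Lean on these libraries where they do the work, as an engineer would, in place of code of your own. Each camera call takes 0.05 s, during which the arm holds its last target. There are 200 camera calls.

TASK

The vice plate on the shop counter rocks at one corner: press its corner marks one after another with your fingertips until you find the corner that gives, then press that corner's orange shim down fully flat. Leave the other three shims standing up; lift or pinch nothing, do not shift the plate, and leave the things lying round it alone.

Things in the scene. Friction and masses are not known exactly. Their poses are not given: they have to be found in the camera images.
- plate: aluminium plate 190 x 240 x 10 mm, green bench vice in its middle (55 mm in x, y -65 to +50, 60 mm above the plate; thin bar at y -60, 60 mm long in x), 2.6 kg. Origin: centre of the underside, 30 mm above the counter; x away from the robot (within 0.2 rad), y left. Loose on springs and four hidden feet, inside a fixed blue frame 210 x 400 x 6 mm, same centre and axes, with stops 36 mm high mid-side
- corner_near_left (a point): centre of the flush dark mark (28 mm across) on the plate's top, near left corner (near = robot side), over its foot: press here. Plate frame: -75, +100, +10 mm; 40 mm above the counter; moves with the plate. Under one corner, a different one each time, the foot is short: about 6 N makes it dip 5 mm; let go, it comes back up. The others give under 1 mm
- shim_near_left_spot (a point): fixed point where the middle of the near left shim's orange leaf lies once flat: leaf's top, 27 mm above the counter, 28 mm outward (+y) of its hinge. Press the leaf straight down over this point; about 7 to 10 N moves it
- shim_near_left (a joint): near left corner's shim: orange leaf 24 wide, 50 long, 4 mm thick, beside the plate's left edge. Hinge along the plate's x, 25 mm above the counter, 126 mm from the plate's middle line. Rad: 0 = leaf slopes up and outward at 0.7, 0.7 = flat (hard stop); starts at 0 to 0.15; stays where left. Going flat, its steel toe swings under the plate and carries the corner
- pin_near_left (a joint): brass witness pin with a yellow flag, under the plate's robot-side edge at the near left corner; metres, 0 at the start; if the corner dips, the pin is pushed down about 5 mm (0.005) and stays down, else it stays under 0.001
- corner_near_right (a point): centre of the flush dark mark (28 mm across) on the plate's top, near right corner (near = robot side), over its foot: press here. Plate frame: -75, -100, +10 mm; 40 mm above the counter; moves with the plate. Under one corner, a different one each time, the foot is short: about 6 N makes it dip 5 mm; let go, it comes back up. The others give under 1 mm
- shim_near_right_spot (a point): fixed point where the middle of the near right shim's orange leaf lies once flat: leaf's top, 27 mm above the counter, 28 mm outward (-y) of its hinge. Press the leaf straight down over this point; about 7 to 10 N moves it
- shim_near_right (a joint): near right corner's shim: orange leaf 24 wide, 50 long, 4 mm thick, beside the plate's right edge. Hinge along the plate's x, 25 mm above the counter, 126 mm from the plate's middle line. Rad: 0 = leaf slopes up and outward at 0.7, 0.7 = flat (hard stop); starts at 0 to 0.15; stays where left. Going flat, its steel toe swings under the plate and carries the corner
- pin_near_right (a joint): brass witness pin with a yellow flag, under the plate's robot-side edge at the near right corner; metres, 0 at the start; if the corner dips, the pin is pushed down about 5 mm (0.005) and stays down, else it stays under 0.001
- corner_far_left (a point): centre of the flush dark mark (28 mm across) on the plate's top, far left corner (near = robot side), over its foot: press here. Plate frame: +75, +100, +10 mm; 40 mm above the counter; moves with the plate. Under one corner, a different one each time, the foot is short: about 6 N makes it dip 5 mm; let go, it comes back up. The others give under 1 mm
- shim_far_left_spot (a point): fixed point where the middle of the far left shim's orange leaf lies once flat: leaf's top, 27 mm above the counter, 28 mm outward (+y) of its hinge. Press the leaf straight down over this point; about 7 to 10 N moves it
- shim_far_left (a joint): far left corner's shim: orange leaf 24 wide, 50 long, 4 mm thick, beside the plate's left edge. Hinge along the plate's x, 25 mm above the counter, 126 mm from the plate's middle line. Rad: 0 = leaf slopes up and outward at 0.7, 0.7 = flat (hard stop); starts at 0 to 0.15; stays where left. Going flat, its steel toe swings under the plate and carries the corner
- pin_far_left (a joint): brass witness pin with a yellow flag, under the plate's far edge at the far left corner; metres, 0 at the start; if the corner dips, the pin is pushed down about 5 mm (0.005) and stays down, else it stays under 0.001
- corner_far_right (a point): centre of the flush dark mark (28 mm across) on the plate's top, far right corner (near = robot side), over its foot: press here. Plate frame: +75, -100, +10 mm; 40 mm above the counter; moves with the plate. Under one corner, a different one each time, the foot is short: about 6 N makes it dip 5 mm; let go, it comes back up. The others give under 1 mm
- shim_far_right_spot (a point): fixed point where the middle of the far right shim's orange leaf lies once flat: leaf's top, 27 mm above the counter, 28 mm outward (-y) of its hinge. Press the leaf straight down over this point; about 7 to 10 N moves it
- shim_far_right (a joint): far right corner's shim: orange leaf 24 wide, 50 long, 4 mm thick, beside the plate's right edge. Hinge along the plate's x, 25 mm above the counter, 126 mm from the plate's middle line. Rad: 0 = leaf slopes up and outward at 0.7, 0.7 = flat (hard stop); starts at 0 to 0.15; stays where left. Going flat, its steel toe swings under the plate and carries the corner
- pin_far_right (a joint): brass witness pin with a yellow flag, under the plate's far edge at the far right corner; metres, 0 at the start; if the corner dips, the pin is pushed down about 5 mm (0.005) and stays down, else it stays under 0.001
- padlock: brass padlock with steel shackle, 22 x 45 x 70 mm, standing just in front (robot side) of the frame; a bystander, origin at the middle of its underside
- lock_cylinder: brass and steel lock cylinder, 30 x 36 x 28 mm, lying on the left side of the blue frame between the two left shims; a bystander, origin at the middle of its underside
- screw_jar: small jar of screws, 48 mm across, 55 mm tall, standing behind the frame; a bystander, origin at the middle of its underside
- screwdriver: screwdriver lying on the right of the table; a bystander
- paint_tin: paint tin, 80 mm across, 90 mm tall, on the left; a bystander, origin at the middle of its underside
- tape_measure: yellow tape measure, 65 x 35 x 62 mm, on the left; a bystander, origin at the middle of its underside
- wrench: steel spanner lying on the right of the table; a bystander

How it is judged:
By the outcome, as a careful person would: the job done as asked, in the order asked, and still so for the second after the job is handed in, with the robot touching nothing.
It also fails if it takes over 58 s, if anything falls off the work surface, if the arm or the gripper's body presses on something with over 40 N, if the wrist force passes 120 N, or if a joint passes its speed limit or range.

## Working session

There is one attempt and no reset: what is moved stays moved. The work goes in short steps, Python scripts to look and compute and a shell command to move; the robot and the scene stay as the last step left them, time stands still between calls to the robot, and variables do not carry over. Pictures are saved under pics/ and viewed, about 8 in all and at most 12, crops included, and the job is handed in when it is done.

```bash
mkdir -p pics; ls; python3 - <<'E'
from rig import manip
import cv2,numpy as np
s=manip.get_state();print(s)
for n in("top","side"):
    d=manip.get_image(n);cv2.imwrite(f"pics/{n}0.png",d["pixels"]);np.savez(f"{n}0.npz",**d)
    print(n,d["intrinsics"],d["rvec"],d["tvec"])
E
```

```text
pics
{'clock': 0.0, 'qpos': array([ 1.04601212e+00,  2.76575724e-01,  1.50612543e+00, -1.88960604e-05,
        1.36070152e+00, -1.20995422e-01]), 'qd': array([ 0.00012834, -0.00026454,  0.00025724,  0.00048128,  0.00264805,
       -0.00014537]), 'effort': array([ 5.92268170e-04, -4.16767859e+01, -2.45810902e+01, -3.39542876e-04,
        1.11317620e-02,  2.83531278e-06]), 'position': array([0.22566282, 0.52829389, 0.23045377]), 'ee_rot': array([ 0.69254749,  0.14118265,  0.69294121, -0.14240052]), 'contact_force': array([0.13799277, 0.19765278, 0.23667492]), 'moment': array([0.03478598, 0.07454417, 0.02672822]), 'width': 0.08504867507823329}
top [[430.32148311   0.         256.23323372]
 [  0.         430.32148311 188.9143595 ]
 [  0.           0.           1.        ]] [ 2.19734578 -2.19519408  0.08264094] [-0.01681185  0.57146174  1.21321203]
side [[401.81750216   0.         257.6678873 ]
 [  0.         401.81750216 188.69275377]
 [  0.           0.           1.        ]] [ 2.16935305 -0.18112993  0.12370253] [-0.55187089  0.1028562   0.96602681]
```

View pics/top0.png

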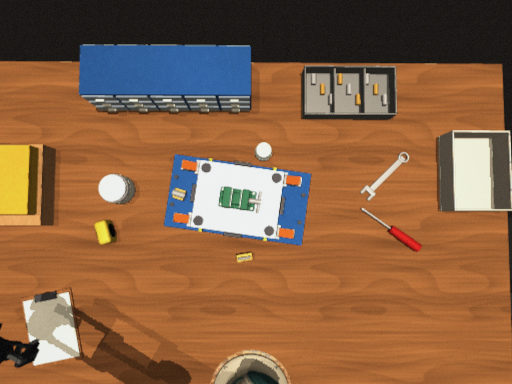

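View pics/side0.png

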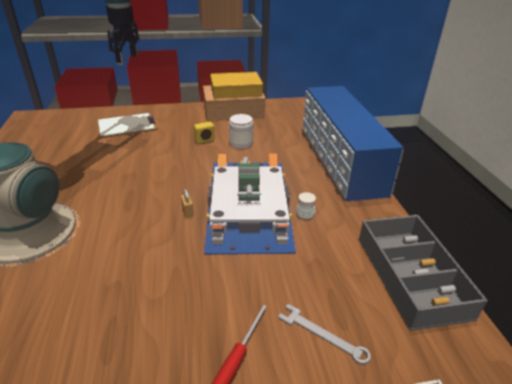

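Top view: plate centred at about (237,200), with dark marks at (206,167), (278,176), (198,221) and (269,231). The orange leaves sit beyond them left and right, the lock cylinder is at (179,194) and the padlock at (245,257). Next I'll measure these.

```bash
cat > h.py <<'E'
import cv2,numpy as np
from rig import manip
def ray(d,uv,z):
    R=cv2.Rodrigues(d["rvec"])[0];c=-R.T@d["tvec"].ravel()
    v=R.T@np.linalg.inv(d["intrinsics"])@np.array([uv[0],uv[1],1.])
    return c+v*(z-c[2])/v[2]
def proj(d,P): return cv2.projectPoints(np.array(P,float).reshape(-1,1,3),d["rvec"],d["tvec"],d["intrinsics"],None)[0].reshape(-1,2)
E
python3 - <<'E'
from h import *
d=dict(np.load("top0.npz"));im=d["pixels"];hsv=cv2.cvtColor(im,cv2.COLOR_BGR2HSV)
x0,y0,x1,y1=160,145,320,250
def blobs(m,lo,hi):
    n,l,s,c=cv2.connectedComponentsWithStats(m.astype(np.uint8))
    return [(c[i],s[i,4]) for i in range(1,n) if lo<s[i,4]<hi]
roi=np.zeros(im.shape[:2],bool);roi[y0:y1,x0:x1]=1
w=(hsv[...,1]<60)&(hsv[...,2]>150)&roi
mk=blobs((hsv[...,2]<110)&(hsv[...,1]<90)&roi,25,200)
for c,a in mk: print("dark",c.round(1),a,ray(d,c,.04).round(4))
org=blobs((hsv[...,0]<14)&(hsv[...,1]>170)&(hsv[...,2]>150)&roi,20,300)
for c,a in org: print("orange",c.round(1),a,ray(d,c,.042).round(4), d["depth"][int(c[1]),int(c[0])])
b=blobs((abs(hsv[...,0].astype(int)-110)<12)&(hsv[...,1]>120)&roi,300,20000)
print(b)
cnt,_=cv2.findContours(cv2.morphologyEx((((abs(hsv[...,0].astype(int)-110)<12)&(hsv[...,1]>120)|w)&roi).astype(np.uint8),cv2.MORPH_OPEN,np.ones((3,3))),cv2.RETR_EXTERNAL,2)
k=max(cnt,key=cv2.contourArea);print("frame",np.array([ray(d,p,.006) for p in cv2.boxPoints(cv2.minAreaRect(k))]).round(4))
big=cv2.resize(im[140:270,150:325],None,fx=4.5,fy=4.5,interpolation=cv2.INTER_CUBIC);cv2.imwrite("pics/top_crop.png",big)
E
```

```text
dark [242.5 163.6] 46 [0.6416 0.0228 0.04  ]
dark [205.6 167.4] 54 [0.6306 0.1265 0.04  ]
dark [275.8 177.4] 52 [ 0.6028 -0.0712  0.04  ]
dark [192.5 192. ] 43 [0.5611 0.1626 0.04  ]
dark [281.  205.7] 29 [ 0.5231 -0.0854  0.04  ]
dark [197.7 220.5] 55 [0.4817 0.1475 0.04  ]
dark [268.5 230.5] 52 [ 0.4538 -0.0503  0.04  ]
dark [232.  234.5] 49 [0.4426 0.0516 0.04  ]
orange [188.8 165. ] 109 [0.6371 0.1735 0.042 ] 1.2076457
orange [292.5 179.9] 104 [ 0.5955 -0.1179  0.042 ] 1.2119075
orange [180.7 217.9] 111 [0.4886 0.1945 0.042 ] 1.1921307
orange [285.7 232.9] 105 [ 0.4471 -0.0982  0.042 ] 1.201075
[(array([180.54906937, 191.56598985]), np.int32(1182)), (array([293.94790159, 208.08176556]), np.int32(1382))]
frame [[ 0.4679  0.2483  0.006 ]
 [ 0.6728  0.2218  0.006 ]
 [ 0.6166 -0.1749  0.006 ]
 [ 0.4121 -0.1443  0.006 ]]
```

View pics/top_crop.png

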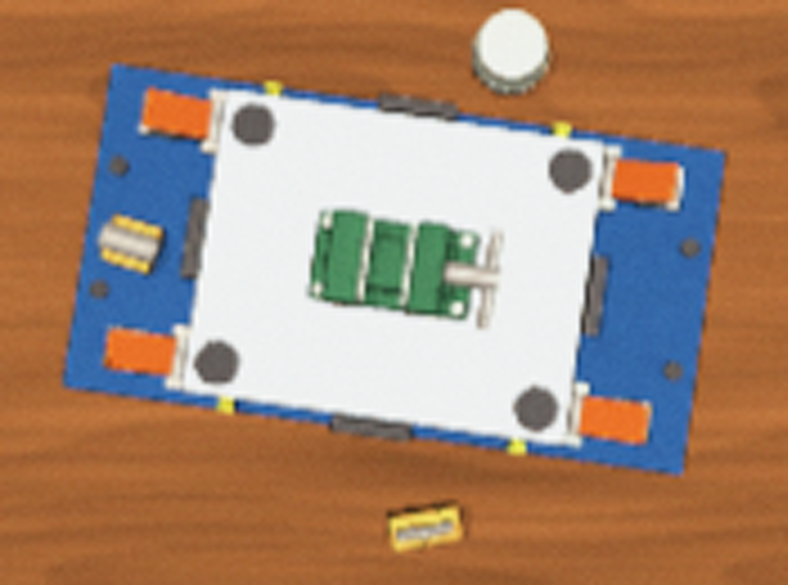

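All distances check out: marks are 200 × 150 mm apart, yaw about -0.14, and the leaves line up at x = ±75. Next I'll work out the tool alignment and the shifts.

```bash
cat >> h.py <<'E'
from scipy.spatial.transform import Rotation as Ro
M={"FL":(.6306,.1265),"FR":(.6028,-.0712),"NL":(.4817,.1475),"NR":(.4538,-.0503)}
C=np.mean(list(M.values()),0)
v=np.array(M["FL"])+M["FR"]-np.array(M["NL"])-M["NR"];yaw=np.arctan2(v[1],v[0])
ex=np.array([np.cos(yaw),np.sin(yaw)]);ey=np.array([-ex[1],ex[0]])
def pl(x,y): return C+ex*x+ey*y
G={"NL":(-.075,.1),"NR":(-.075,-.1),"FL":(.075,.1),"FR":(.075,-.1)}
def rot():
    q=manip.get_state()["ee_rot"];return Ro.from_quat(np.roll(q,-1))
def shift(P):  # cm, tool axes
    s=manip.get_state();return (rot().inv().apply(np.array(P)-s["position"])*100).round(2)
E
python3 - <<'E'
from h import *
print("C",C,"yaw",yaw);R=rot().as_matrix();print(R.round(3))
for s in(1,-1):
    y=np.r_[ey*s,0];x=np.r_[0,0,-1.];T=np.c_[x,y,np.cross(x,y)]
    print(s,(rot().inv()*Ro.from_matrix(T)).as_rotvec().round(3))
print(shift([*pl(-.075,.1),.10]))
for k,g in G.items(): print(k,pl(*g).round(4),M[k], "spot",pl(g[0],np.sign(g[1])*.154).round(4))
E
```

```text
C [0.542225 0.038125] yaw -0.13973459088201798
[[-0.001  0.393  0.92 ]
 [-0.001  0.92  -0.393]
 [-1.    -0.002 -0.   ]]
1 [-0.264 -0.     0.002]
-1 [2.878e+00 2.000e-03 1.000e-03]
[ 13.09 -24.92  38.52]
NL [0.4819 0.1476] (0.4817, 0.1475) spot [0.4894 0.2011]
NR [ 0.454  -0.0505] (0.4538, -0.0503) spot [ 0.4465 -0.1039]
FL [0.6304 0.1267] (0.6306, 0.1265) spot [0.6379 0.1802]
FR [ 0.6026 -0.0713] (0.6028, -0.0712) spot [ 0.595  -0.1248]
```

```bash
python3 -m creep '{"delta_pos":[[0,-2,3],[0,-4.5,7],[0,-7.5,11.5],[1,-10,15.5],[2,-12.5,19.5],[4,-15,23.5],[5,-18,28],[6,-20.5,32],[7,-23,36],[8,-24.9,38.5]],"dr":[[0,0,0],[-0.05,0,0],[-0.1,0,0],[-0.15,0,0],[-0.2,0,0],[-0.264,0,0],[-0.264,0,0],[-0.264,0,0],[-0.264,0,0],[-0.264,0,0]]}' -1 40
python3 -m creep '{"delta_pos":[[0,0,0],[0,0,0],[0,0,0],[0,0,0],[0,0,0]],"dr":[[0,0,0],[0,0,0],[0,0,0],[0,0,0],[0,0,0]]}'
python3 -c "
from h import *
print(shift([*pl(-.075,.1),.06]),rot().as_matrix().round(3),yaw)"
```

```text
clock: 1.1
position: [0.4838, 0.1459, 0.1507]
ee_rot: [0.706, 0.05, 0.705, -0.05]
contact_force: [-0.3, 1.1, -0.6]
width: -0.0004
clock: 1.6
position: [0.4817, 0.1496, 0.1517]
ee_rot: [0.706, 0.049, 0.705, -0.049]
contact_force: [-0.7, -0.5, -0.4]
width: 0.0001
[ 9.17 -0.2   0.04] [[ 0.001  0.137  0.991]
 [ 0.     0.991 -0.137]
 [-1.     0.     0.001]] -0.13973459088201798
```

```bash
python3 -m creep '{"delta_pos":[[2,-0.2,0],[4,-0.2,0],[6,-0.2,0],[8,-0.2,0],[9,-0.2,0],[9.8,-0.2,0],[10.4,-0.2,0],[10.6,-0.2,0],[10.6,-0.2,0],[10.6,-0.2,0]],"dr":[[0,0,0],[0,0,0],[0,0,0],[0,0,0],[0,0,0],[0,0,0],[0,0,0],[0,0,0],[0,0,0],[0,0,0]]}'
```

```text
clock: 2.6
position: [0.4824, 0.1466, 0.0458]
ee_rot: [0.706, 0.05, 0.705, -0.049]
contact_force: [-0.2, -0.3, -0.0]
width: 0.0002
```

Now press in 1 mm steps.

```bash
for i in 1 2; do python3 -m creep '{"delta_pos":[[0.1,0,0],[0.2,0,0],[0.3,0,0],[0.3,0,0],[0.3,0,0]],"dr":[[0,0,0],[0,0,0],[0,0,0],[0,0,0],[0,0,0]]}'; done
python3 -m creep '{"delta_pos":[[0.1,0,0],[0.1,0,0],[0.1,0,0]],"dr":[[0,0,0],[0,0,0],[0,0,0]]}'
```

```text
clock: 3.1
position: [0.4819, 0.1465, 0.0423]
ee_rot: [0.705, 0.049, 0.705, -0.049]
contact_force: [0.7, -0.5, 0.5]
width: 0.0
clock: 3.6
position: [0.4819, 0.1466, 0.0394]
ee_rot: [0.705, 0.049, 0.705, -0.049]
contact_force: [-1.0, 0.1, 1.0]
width: -0.0002
clock: 3.9
position: [0.4819, 0.1466, 0.0384]
ee_rot: [0.705, 0.049, 0.705, -0.049]
contact_force: [-1.9, 0.7, 3.7]
width: 0.0001
```

```bash
for i in 1 2 3; do python3 -m creep '{"delta_pos":[[0.05,0,0],[0.1,0,0],[0.1,0,0],[0.1,0,0]],"dr":[[0,0,0],[0,0,0],[0,0,0],[0,0,0]]}'; done
```

```text
clock: 4.3
position: [0.4818, 0.1467, 0.0375]
ee_rot: [0.705, 0.05, 0.705, -0.049]
contact_force: [-0.9, 0.7, 5.6]
width: 0.0002
clock: 4.7
position: [0.4818, 0.1467, 0.0366]
ee_rot: [0.705, 0.05, 0.705, -0.049]
contact_force: [-2.1, 0.4, 6.0]
width: -0.0002
clock: 5.1
position: [0.4818, 0.1468, 0.0361]
ee_rot: [0.705, 0.05, 0.705, -0.049]
contact_force: [-2.9, 0.0, 11.2]
width: -0.0005
```

```bash
for i in 1 2 ; do python3 -m creep '{"delta_pos":[[0.05,0,0],[0.1,0,0],[0.1,0,0],[0.1,0,0]],"dr":[[0,0,0],[0,0,0],[0,0,0],[0,0,0]]}'; done
python3 -c "
from h import *
for n in('side','wrist','top'):
    d=manip.get_image(n);np.savez(n+'1.npz',**d);cv2.imwrite('pics/'+n+'1.png',d['pixels'])
d=manip.get_image('side')
p=proj(d,[[*C,.04]])[0];print(p,manip.get_state()['position'])
u,v=int(p[0]),int(p[1])
a=np.load('side0.npz')['pixels'][v-40:v+60,u-65:u+65];b=d['pixels'][v-40:v+60,u-65:u+65]
cv2.imwrite('pics/side_cmp.png',cv2.resize(np.vstack([a,b]),None,fx=3,fy=3,interpolation=2))"
```

```text
clock: 5.5
position: [0.4818, 0.1467, 0.0358]
ee_rot: [0.706, 0.05, 0.705, -0.049]
contact_force: [-3.3, 0.1, 15.6]
width: 0.0002
clock: 5.9
position: [0.4818, 0.1468, 0.0355]
ee_rot: [0.706, 0.05, 0.705, -0.049]
contact_force: [-6.2, 0.8, 21.6]
width: -0.0002
[248.49619845 189.93088828] [0.48176932 0.14676745 0.03555016]
```

View pics/side_cmp.png

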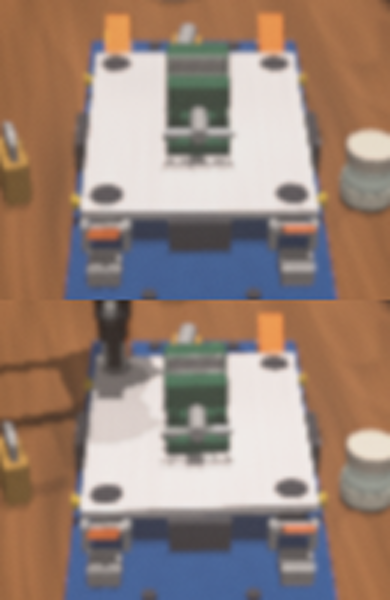

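```bash
cat >> h.py <<'E'
def pins(d):
    """yellow flag centroids (saturation weighted) near the four expected places"""
    hsv=cv2.cvtColor(d["pixels"],cv2.COLOR_BGR2HSV).astype(int);o={}
    w=np.clip(hsv[...,1]-120,0,None)*(abs(hsv[...,0]-27)<7)*(hsv[...,2]>110)
    for k,g in G.items():
        e=proj(d,[[*pl(np.sign(g[0])*.1,g[1]*.75),.03]])[0];u,v=e.round().astype(int)
        W=w[v-9:v+10,u-9:u+10].astype(float);Y,X=np.mgrid[v-9:v+10,u-9:u+10]
        o[k]=(e.round(1),(np.array([(W*X).sum(),(W*Y).sum()])/max(W.sum(),1)).round(2),int(W.sum()))
    return o
E
python3 -c "
from h import *
for f in('side0','side1'):
    for k,v in pins(dict(np.load(f+'.npz'))).items(): print(f,k,*v)
d=dict(np.load('side1.npz'));P=[*pl(-.1,.1),.03];print(proj(d,[P,[P[0],P[1],.025]]))
for f in('side0','side1'):
  d=dict(np.load(f+'.npz'));print(f,[d['depth'][int(q[1]),int(q[0])] for q in proj(d,[[*pl(-.085,.03),.04],[*pl(-.085,.06),.04],[*pl(0.085,-.06),.04]])])
"
```

```text
side0 NL [212.2 177.7] [212. 175.] 21
side0 NR [208.8 210.6] [207.56 215.29] 85
side0 FL [283.5 177.5] [0. 0.] 0
side0 FR [288.9 210.1] [290.   214.58] 57
side1 NL [212.2 177.7] [212. 177.] 18
side1 NR [208.8 210.6] [207.39 215.5 ] 123
side1 FL [283.5 177.5] [0. 0.] 0
side1 FR [288.9 210.1] [290.   214.39] 28
[[212.64171363 172.92384725]
 [212.71700554 174.40635894]]
side0 [np.float32(1.0818818), np.float32(1.1060854), np.float32(1.0125104)]
side1 [np.float32(1.0877457), np.float32(1.113014), np.float32(1.0076884)]
```

Flag NL seems to have dropped about 2 px and the depth has shifted. I'll check this with a proper plane fit of the plate top from the depth images.

```bash
cat >> h.py <<'E'
def plane(d):
    g=[(x,y) for x in np.arange(-.085,.086,.005) for y in np.arange(-.11,.111,.005) if not(abs(x)<.045 and -.08<y<.065)]
    R=cv2.Rodrigues(d["rvec"])[0];Ki=np.linalg.inv(d["intrinsics"]);L=[]
    for x,y in g:
        u,v=proj(d,[[*pl(x,y),.04]])[0].round().astype(int);z=d["depth"][v,u]
        P=R.T@(Ki@[u,v,1]*z-d["tvec"].ravel())
        if z>0 and abs(P[2]-.04)<.015:L.append([*( [ex,ey]@(P[:2]-C)),P[2]])
    L=np.array(L);A=np.c_[L[:,:2],np.ones(len(L))]
    for _ in range(3):
        c=np.linalg.lstsq(A,L[:,2],rcond=None)[0];r=A@c-L[:,2];k=abs(r)<2.5*r.std();A,L=A[k],L[k]
    return {k:round(1e3*(c@[*q,1]),2) for k,q in G.items()},len(L),round(1e3*r.std(),2)
E
python3 -c "
from h import *
for f in('side0','side1','top0','top1'): print(f,plane(dict(np.load(f+'.npz'))))
a=np.load('side0.npz')['pixels'];b=np.load('side1.npz')['pixels']
s=slice(160,195),slice(195,235)
cv2.imwrite('pics/pin.png',cv2.resize(np.hstack([a[s],b[s]]),None,fx=9,fy=9,interpolation=0))"
```

```text
side0 ({'NL': np.float64(41.05), 'NR': np.float64(40.95), 'FL': np.float64(40.96), 'FR': np.float64(40.86)}, 914, np.float64(1.0))
side1 ({'NL': np.float64(36.53), 'NR': np.float64(41.24), 'FL': np.float64(41.0), 'FR': np.float64(45.71)}, 906, np.float64(0.99))
top0 ({'NL': np.float64(40.62), 'NR': np.float64(40.37), 'FL': np.float64(40.7), 'FR': np.float64(40.45)}, 1028, np.float64(2.23))
top1 ({'NL': np.float64(35.65), 'NR': np.float64(40.68), 'FL': np.float64(40.71), 'FR': np.float64(45.74)}, 900, np.float64(2.3))
```

View pics/pin.png

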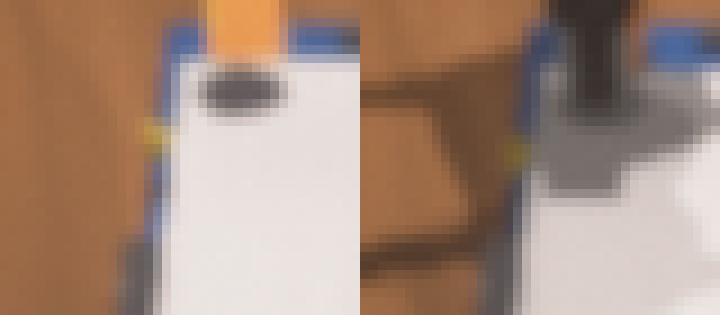

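Both depth cameras agree. NL dropped about 4.5–5 mm, NR and FL stayed level, and FR rose by rocking. The pin picture shows the flag moving from row ≈135 to ≈152 of the 9x crop (≈2 px, ≈5 mm). Near left is the short corner, so I release it and go up.

```bash
python3 -m creep '{"delta_pos":[[-0.4,0,0],[-1,0,0],[-2.5,0,0],[-4.5,0,0],[-6,0,0],[-6,1.5,0],[-6,3.5,0],[-6,5.4,0],[-6,5.4,0],[-6,5.4,0]],"dr":[[0,0,0],[0,0,0],[0,0,0],[0,0,0],[0,0,0],[0,0,0],[0,0,0],[0,0,0],[0,0,0],[0,0,0]]}'
python3 -c "
from h import *
d=manip.get_image('top');print(plane(d));d=manip.get_image('side');print(plane(d));print(pins(d))
print(shift([*pl(-.075,.154),.027]))"
```

```text
clock: 7.1
position: [0.4888, 0.2004, 0.0923]
ee_rot: [0.705, 0.049, 0.706, -0.049]
contact_force: [-1.1, -0.4, 0.3]
width: 0.0002
({'NL': np.float64(40.35), 'NR': np.float64(40.33), 'FL': np.float64(40.64), 'FR': np.float64(40.62)}, 1026, np.float64(2.07))
({'NL': np.float64(40.98), 'NR': np.float64(40.99), 'FL': np.float64(40.71), 'FR': np.float64(40.73)}, 920, np.float64(1.04))
{'NL': (array([212.2, 177.7]), array([211.52, 175.8 ]), 66), 'NR': (array([208.8, 210.6]), array([207.58, 215.3 ]), 88), 'FL': (array([283.5, 177.5]), array([0., 0.]), 0), 'FR': (array([288.9, 210.1]), array([290. , 214.6]), 57)}
[6.56 0.15 0.05]
```

```bash
python3 -m creep '{"delta_pos":[[1,0.1,0],[2,0.1,0],[3,0.1,0],[3.6,0.1,0],[4,0.1,0],[4.3,0.1,0],[4.6,0.1,0],[4.9,0.1,0],[5.2,0.1,0],[5.5,0.1,0]],"dr":[[0,0,0],[0,0,0],[0,0,0],[0,0,0],[0,0,0],[0,0,0],[0,0,0],[0,0,0],[0,0,0],[0,0,0]]}'
python3 -m creep '{"delta_pos":[[0.2,0,0],[0.4,0,0],[0.6,0,0],[0.8,0,0],[0.9,0,0],[1,0,0],[1,0,0],[1,0,0]],"dr":[[0,0,0],[0,0,0],[0,0,0],[0,0,0],[0,0,0],[0,0,0],[0,0,0],[0,0,0]]}'
```

```text
clock: 8.2
position: [0.491, 0.2019, 0.0395]
ee_rot: [0.707, 0.05, 0.704, -0.049]
contact_force: [0.2, 1.0, 6.6]
width: -0.0
clock: 9.0
position: [0.4914, 0.2024, 0.0295]
ee_rot: [0.707, 0.051, 0.704, -0.049]
contact_force: [0.7, 4.3, 6.0]
width: -0.0002
```

```bash
for i in 1 2 3; do python3 -m creep '{"delta_pos":[[0.05,0,0],[0.1,0,0],[0.15,0,0],[0.15,0,0],[0.15,0,0]],"dr":[[0,0,0],[0,0,0],[0,0,0],[0,0,0],[0,0,0]]}'; done
```

```text
clock: 9.5
position: [0.4914, 0.2024, 0.028]
ee_rot: [0.707, 0.051, 0.704, -0.049]
contact_force: [-0.2, 4.6, 5.8]
width: -0.0001
clock: 10.0
position: [0.4914, 0.2024, 0.0272]
ee_rot: [0.707, 0.051, 0.704, -0.049]
contact_force: [-1.1, 3.5, 10.4]
width: 0.0003
clock: 10.5
position: [0.4915, 0.2024, 0.0269]
ee_rot: [0.707, 0.051, 0.704, -0.048]
contact_force: [-3.2, 2.4, 20.4]
width: -0.0002
```

It hits the hard stop at 27 mm, as expected. One more short push, then lift straight up, move clear and check.

```bash
python3 -m creep '{"delta_pos":[[0.05,0,0],[0.1,0,0],[0.1,0,0],[0.1,0,0]],"dr":[[0,0,0],[0,0,0],[0,0,0],[0,0,0]]}'
python3 -m creep '{"delta_pos":[[-0.4,0,0],[-1,0,0],[-2.5,0,0],[-5,0,0],[-8,0,0],[-11,1,0],[-14,5,-2],[-16,9,-5],[-16,13,-8],[-16,17,-11]],"dr":[[0,0,0],[0,0,0],[0,0,0],[0,0,0],[0,0,0],[0,0,0],[0,0,0],[0,0,0],[0,0,0],[0,0,0]]}'
python3 -m creep '{"delta_pos":[[0,0,0],[0,0,0],[0,0,0],[0,0,0],[0,0,0]],"dr":[[0,0,0],[0,0,0],[0,0,0],[0,0,0],[0,0,0]]}'
python3 - <<'E'
from h import *
R={n:manip.get_image(n) for n in("top","side")}
for n,d in R.items(): print(n,plane(d))
print(pins(R["side"]))
def marks(d):
    hsv=cv2.cvtColor(d["pixels"],cv2.COLOR_BGR2HSV);o={}
    n,l,s,c=cv2.connectedComponentsWithStats(((hsv[...,2]<110)&(hsv[...,1]<90)).astype(np.uint8))
    for k,m in M.items():
        e=proj(d,[[*m,.04]])[0];i=1+np.argmin(np.linalg.norm(c[1:]-e,axis=1));o[k]=c[i].round(1)
    return o
d0=dict(np.load("top0.npz"));print(marks(d0));print(marks(R["top"]))
d=R["top"];Rm=cv2.Rodrigues(d["rvec"])[0]
for nm,dd in(("before",d0),("after",d)):
  for k,g in G.items():
    o=[]
    for y in(.135,.145,.155,.165):
        u,v=proj(dd,[[*pl(g[0],np.sign(g[1])*y),.04]])[0].round().astype(int);z=dd["depth"][v,u]
        o.append(round(1e3*(Rm.T@(np.linalg.inv(dd["intrinsics"])@[u,v,1]*z-dd["tvec"].ravel()))[2],1))
    print(nm,k,o)
t=[cv2.resize(x[140:270,150:325],None,fx=3,fy=3,interpolation=2) for x in(d0["pixels"],d["pixels"])]
t2=cv2.resize(R["side"]["pixels"][140:270,175:330],(527,442),interpolation=2)
t2=cv2.resize(t2,None,fx=.51,fy=390/442)
cv2.imwrite("pics/final.png",np.hstack([t[1],t2]))
E
```

```text
clock: 10.9
position: [0.4915, 0.2024, 0.0268]
ee_rot: [0.707, 0.051, 0.704, -0.048]
contact_force: [-4.6, 2.5, 27.3]
width: 0.0
clock: 11.9
position: [0.4073, 0.3798, 0.1837]
ee_rot: [0.706, 0.05, 0.705, -0.049]
contact_force: [0.7, 0.9, 0.2]
width: 0.0001
clock: 12.4
position: [0.4084, 0.3773, 0.1826]
ee_rot: [0.705, 0.05, 0.705, -0.05]
contact_force: [0.8, 0.3, 0.3]
width: -0.0
top ({'NL': np.float64(40.39), 'NR': np.float64(40.08), 'FL': np.float64(40.49), 'FR': np.float64(40.19)}, 1031, np.float64(2.22))
side ({'NL': np.float64(40.91), 'NR': np.float64(40.9), 'FL': np.float64(40.71), 'FR': np.float64(40.7)}, 912, np.float64(1.04))
{'NL': (array([212.2, 177.7]), array([212., 176.]), 18), 'NR': (array([208.8, 210.6]), array([207.58, 215.3 ]), 88), 'FL': (array([283.5, 177.5]), array([0., 0.]), 0), 'FR': (array([288.9, 210.1]), array([290. , 214.6]), 57)}
{'FL': array([205.6, 167.4]), 'FR': array([275.8, 177.4]), 'NL': array([197.7, 220.5]), 'NR': array([268.5, 230.5])}
{'FL': array([205.6, 167.4]), 'FR': array([275.8, 177.4]), 'NL': array([197.5, 220.4]), 'NR': array([268.4, 230.6])}
before NL [np.float64(36.1), np.float64(40.0), np.float64(45.4), np.float64(57.6)]
before NR [np.float64(32.2), np.float64(39.0), np.float64(46.5), np.float64(55.9)]
before FL [np.float64(37.7), np.float64(41.2), np.float64(50.7), np.float64(57.2)]
before FR [np.float64(35.1), np.float64(41.5), np.float64(51.9), np.float64(62.0)]
after NL [np.float64(29.9), np.float64(21.7), np.float64(29.5), np.float64(28.3)]
after NR [np.float64(32.2), np.float64(37.6), np.float64(47.5), np.float64(57.2)]
after FL [np.float64(37.1), np.float64(40.5), np.float64(50.1), np.float64(60.2)]
after FR [np.float64(36.6), np.float64(39.2), np.float64(45.1), np.float64(56.1)]
```

View pics/final.png

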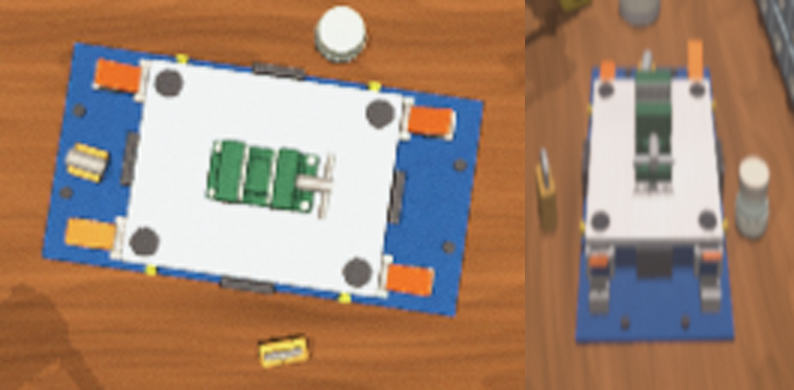

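The picture shows the near left leaf lying flat (lighter orange, ≈(90,235) in the top crop). The other three leaves are still up, and the padlock, lock cylinder and jar haven't moved. Handing in.

```bash
python3 -c "
from rig import manip
print(manip.sign_off())"
```

```text
the job is handed in; nothing more can be done
None
```

The near left corner is the one that rocks. I pressed its orange shim flat and handed the job in with the arm clear, at about 12.5 s on the robot's clock.

**Finding the corner:** I pressed the near left mark first, up to about 22 N. It dipped about 5 mm in both depth views and its pin flag dropped about 2 px (roughly 5 mm). The corner came back up when I let go. Because the first mark was the right one, I did not press the other three.

**Pressing the shim:** I pushed the near left leaf straight down until it stopped at 27 mm above the counter, then held about 27 N on it.

**Last checks:**
- **Shims:** the near left leaf lies flat at about 28–30 mm by top-camera depth. One stray reading gave 22 mm, but depth noise is about 2 mm and the fingertip stop agrees with 27 mm. The other three leaves still stand.
- **Plate:** it is level, and its marks are within 0.2 px of where they started.
- **Things around it:** the padlock, lock cylinder and screw jar look unmoved in the last picture. I did not check the things farther off in it, but the arm felt no contact on its way past.
- **Pins:** the side camera could not make out the far left pin, so I did not check that one. The near right and far right flags did not move.

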